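Draw the wine thief out of the half-extending drawer

TASK

On the oak chest, push the loaded upper drawer fully home so that it no longer overhangs the lower one. Then take the long steel wine thief out of the lower drawer, which only comes half way out, so the thief must be slanted and drawn out loop end first, and hold it up with all of it at least 5 cm above the top of the chest, touching nothing but the gripper. Finish holding it there, still and in the grip, with the upper drawer still shut and the mallet, the corkscrew and the things on the table left where they are.

Things in the scene. Friction and masses are not known exactly. Their poses are not given: they have to be found in the camera images.
- chest: Fixed oak two-drawer bench chest, 380 deep (its x) x 290 wide (its y) x 150 high. Origin: centre of its underside, on the table. Its front looks along its own -x; the carcass face is the plane x = -190 mm in its frame. Both drawers slide out along its -x.
- face (a point): Point on the chest's carcass face, middle of its width, 78 mm above the table.
- upper_drawer (a joint): Upper drawer, full of corks: 0 = shut, grows as pulled out (m), up to 0.14; starts 0.08 to 0.135, slides with 1.5 N friction and stays where left. Front panel 16 thick, 286 wide, lies against the carcass face when shut, 81 to 137 mm above the table (123 mm in a 100 mm wide finger scoop in the middle).
- upper_front (a point): Middle of the outer surface of the upper drawer's front panel, 102 mm above the table; moves with the drawer.
- lower_drawer (a joint): Lower drawer: 0 = right out at its stop (at start), grows as pushed in (m), 0.18 = shut; 4 N friction. At the stop its front panel's inner surface is 180 mm out from the carcass face. Inside 244 wide, 349 long; heights above the table: floor 18, sides 70, front panel 76 (56 in a 150 wide scoop in the middle; 16 thick), underside of chest and upper drawer over it 78.
- lower_front (a point): Middle of the outer surface of the lower drawer's front panel, at the bottom of the scoop, 56 mm above the table.
- thief: Steel wine thief (sampling tube), 320 long, 0.14 kg, on the lower drawer's floor along its length, mid-width, about half of it under the chest. Tube 22 dia, 262 long; tapered tip (10 dia) at its +x; at -x, towards the drawer front, a flat wire loop 44 wide, 7 thick. Origin: underside, mid-length; x from loop to tip, z up, tube axis at z = 11 mm. Balance point near mid-length.
- thief_tip (a point): Outer end of the thief's tapered tip, on the tube axis, 160 mm from mid-length.
- thief_loop (a point): Outer end of the thief's loop, 160 mm from mid-length, 3.6 mm above the underside.
- mallet: Rubber-headed bung mallet in the lower drawer near the side wall at the chest's +y: head a cylinder 40 dia x 62, its axis across the drawer, in the open part; pale round handle 19 dia, 180 long, running back under the chest. Origin: underside, below the head. To be left alone.
- corkscrew: Waiter's corkscrew, 112 x 27 x 18, in the lower drawer near the side wall at the chest's -y. Origin: centre of underside. To be left alone.
- bottle_a: Standing full dark wine bottle, 74 dia x 300 high, origin centre of its underside; one of three alike, to be left alone.
- bottle_b: Standing full dark wine bottle, as bottle_a.
- bottle_c: Standing full dark wine bottle, as bottle_a.
- glass: Standing stemmed tasting glass, 66 dia x 185 high, origin centre of its foot; to be left alone.
- bowl: White ceramic bowl, 120 dia x 55 high, origin centre of its underside; to be left alone.

How it is judged:
By the outcome, as a careful person would: the job done as asked, in the order asked, and still so for the second after the job is handed in, while the arm keeps its last pose, push and grip.
It also fails if it takes over 58 s, if anything falls off the work surface, if the arm or the gripper's body presses on something with over 40 N, if the wrist force passes 120 N, or if a joint passes its speed limit or range.

ROBOT

A 6-joint arm with a two-finger parallel gripper is mounted at the origin on the work surface. World frame = base frame: x ahead of the robot, y to its left, z up, the work surface at z = 0. Lengths are in m, angles in rad, forces in N, time in s.
With the tool pointing down it reaches from about 0.4 to 0.825 m from the base axis. Payload 7 kg.
Tool frame: the origin (TCP) lies at the very end of the fingers, on their centre line; the grasp point (between the pads) lies arm.hold_point_z behind it (arm.hold_point_z is the distance from the TCP to the grasp point, in m); z points along the fingers, y is the line along which they close (so a half turn about z gives the same grasp; the last joint's range is limited). The gripper opens to 88 mm and grips with 3 to 60 N. Pads are 19 mm wide; open, the fingers measure 130 mm over their backs; the gripper's body (78 mm by 193 mm) begins 47 mm behind the grasp point.
Start: joints at [0.288, 0.359, 0.012, 0, -1.224, -0.288], TCP at [0.675, -0, 0.227] pointing down, gripper open.
Joint ranges: [-3.07, 3.07], [-1.43, 2.12], [-1.02, 1.25], [-3.03, 1.67], [-3.05, -0], [-3.03, 3.03]. Speed limits (rad/s): [2.39, 2.39, 3.01, 3.14, 3.14, 3.14].

INTERFACE

Orientations are given as [roll, pitch, yaw] about the fixed x, y, z axes, in that order (R = Rz(yaw) Ry(pitch) Rx(roll)).
In Python, from station import arm, readout, grab_frame, camera_params gives the robot as it stands (arm), with the cameras as plain functions and the readings (readout).
- The arm moves only by the shell command python3 nudge.py 'ROWS' [FORCE]. ROWS is a JSON list of rows, 1 to 20 of them, each of 5 numbers: the finger opening in m, then dx, dy, dz in m, then a turn about the tool's z in rad; each row is the pose to reach, as a shift and turn from the pose commanded when the command began, along the tool's axes at that moment; what a row does not reach only later rows make up. A row lasts 1/12 s, in which the tool goes at most 0.0417 m and 0.125 rad, less where a joint would pass 70% of its speed; a pose out of reach is approached as far as the arm can. The fingers move at their own pace and stop on an object; FORCE is the grip in N (left out, the last holds). Time passes only in rows, so rows that do not move let the fingers close. It prints the time, the measured TCP pose, the force, the opening and the grip force at its end.
- readout.get_state(): the state, without advancing time (a new reading comes with each control period).
- grab_frame(name): name is "scene" or "side" or "wrist"; returns the picture (420x560x3 uint8, red, green, blue); there is no depth.
- camera_params(name): a dict with "fx", "fy", "cx", "cy" (pixels), "T" (4x4, takes a point from camera to world coordinates); the wrist camera has in their place "hand_eye" (4x4, takes a point from camera to tool coordinates, whose origin is the TCP and whose axes are the flange's). Camera axes: x right, y down, z forward; pixel columns grow to the right and rows downward; lengths in m; the calibration is good to about 2 mm. A picture is of the moment at which its call begins: read the wrist's pose just before it. camera_params takes no time and is no camera call.
- arm.job_done(): hands the job in; it is judged then, once.
The state is a dict: "t": time; "q": joint angles; "qd": joint speeds; "joint_efforts": joint torques, N m; "eef_pos": TCP position; "ee_rot": TCP orientation; "force": force on the tool from outside, world axes, zero at the start; "moment": the same for the moment, N m; "width": finger opening in m; "gripper_force": force on a finger pad.
Only numpy, scipy, OpenCV 4.12 (cv2) and the standard library are available. Lean on these libraries where they do the work, as an engineer would, in place of code of your own. Each camera call takes 0.05 s, during which the arm holds its last target. There are 200 camera calls.

## Working session

There is one attempt and no reset: what is moved stays moved. The work goes in short steps, Python scripts to look and compute and a shell command to move; the robot and the scene stay as the last step left them, time stands still between calls to the robot, and variables do not carry over. Pictures are saved under pics/ and viewed, at most 10 in all, crops included, and the job is handed in when it is done.

```bash
ls; mkdir -p pics; python3 - <<'E'
from station import arm, readout, grab_frame, camera_params
import cv2,numpy as np
s=readout.get_state();print({k:np.round(v,3) for k,v in s.items()},arm.hold_point_z)
for n in("scene","side","wrist"):
    f=grab_frame(n);cv2.imwrite(f"pics/{n}0.png",f[...,::-1]);p=camera_params(n);print(n,p)
E
```

```text
nudge.py
pics
station.py
{'t': np.float64(0.0), 'q': array([ 0.288,  0.359,  0.011, -0.   , -1.224, -0.288]), 'qd': array([-0.001, -0.   ,  0.001,  0.002,  0.001, -0.001]), 'joint_efforts': array([-1.0000e-03, -5.8273e+01,  2.9306e+01,  6.9970e+00,  7.0000e-03,
       -0.0000e+00]), 'eef_pos': array([ 0.675, -0.   ,  0.226]), 'ee_rot': array([ 3.14 , -0.   , -1.571]), 'force': array([-0.236, -0.406,  0.336]), 'moment': array([ 0.055, -0.008,  0.02 ]), 'gripper_force': np.float64(0.0), 'width': np.float64(0.087)} 0.0188
scene {'fx': 394.22617552405853, 'fy': 394.22617552405853, 'cx': 278.61121005635147, 'cy': 206.24545348692175, 'T': array([[-0.45841505,  0.48128457, -0.74714176,  1.27784462],
       [ 0.88873645,  0.2499309 , -0.38429425,  0.40500112],
       [ 0.00177892, -0.84017838, -0.54230722,  0.57662962],
       [ 0.        ,  0.        ,  0.        ,  1.        ]])}
side {'fx': 510.3505015364714, 'fy': 510.3505015364714, 'cx': 278.3944714470913, 'cy': 215.61196566589453, 'T': array([[ 0.21814337, -0.84277875,  0.49207465, -0.18214789],
       [-0.97584097, -0.18208631,  0.12074341, -0.16230166],
       [-0.01215992, -0.50652598, -0.86213895,  1.44066662],
       [ 0.        ,  0.        ,  0.        ,  1.        ]])}
wrist {'fx': 353.9067414637147, 'fy': 353.9067414637147, 'cx': 281.47797005501366, 'cy': 208.4733436828836, 'hand_eye': array([[-3.37027322e-04, -9.61704922e-01, -2.74086719e-01,
         7.48246756e-02],
       [ 9.99999541e-01, -7.83530180e-05, -9.54714937e-04,
        -4.93283216e-04],
       [ 8.96678533e-04, -2.74086915e-01,  9.61704507e-01,
        -1.56937209e-01],
       [ 0.00000000e+00,  0.00000000e+00,  0.00000000e+00,
         1.00000000e+00]])}
```

View pics/side0.png

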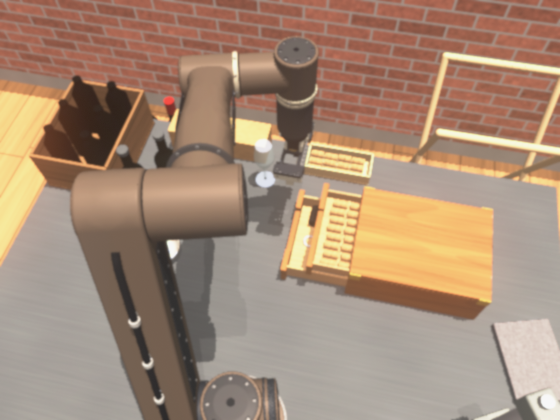

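View pics/scene0.png

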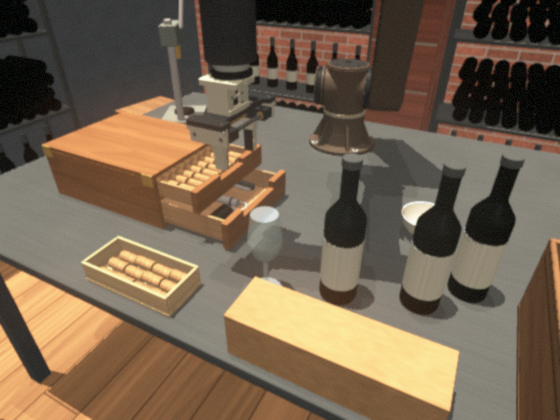

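The side view shows the chest at right (top about (365,190)–(490,300)), with its front facing left (world +y). The upper drawer is partly out and the lower drawer is open beyond it. In the scene view the glass and bottles stand in front of the drawers.

```bash
cat > h.py <<'E'
from station import arm, readout, grab_frame, camera_params
import cv2,numpy as np
from scipy.spatial.transform import Rotation as Ro
def cam(n,s=None):
    p=camera_params(n); K=np.array([[p["fx"],0,p["cx"]],[0,p["fy"],p["cy"]],[0,0,1]])
    if "T" in p: T=p["T"]
    else:
        s=s or readout.get_state(); W=np.eye(4); W[:3,:3]=Ro.from_euler("xyz",s["ee_rot"]).as_matrix(); W[:3,3]=s["eef_pos"]; T=W@p["hand_eye"]
    return K,np.array(T)
def ray(c,uv):
    K,T=c; d=T[:3,:3]@np.linalg.inv(K)@np.array([uv[0],uv[1],1.]); return T[:3,3],d/np.linalg.norm(d)
def onz(c,uv,z):
    o,d=ray(c,uv); return o+d*(z-o[2])/d[2]
def proj(c,P):
    K,T=c; q=K@(T[:3,:3].T@(np.asarray(P,float)-T[:3,3])); return q[:2]/q[2]
E
python3 - <<'E'
from h import *
f=cv2.imread("pics/side0.png")
c=f[150:330,230:510]; cv2.imwrite("pics/side0c.png",cv2.resize(c,None,fx=2.85,fy=2.85,interpolation=cv2.INTER_CUBIC))
C=cam("side")
for uv in[(368,190),(492,205),(487,300),(350,278)]: print(uv,onz(C,uv,.15).round(3))
print(proj(C,[.675,0,.227]),proj(C,[0,0,0]))
E
```

```text
(368, 190) [ 0.699 -0.226  0.15 ]
(492, 205) [ 0.723 -0.59   0.15 ]
(487, 300) [ 0.418 -0.581  0.15 ]
(350, 278) [ 0.403 -0.216  0.15 ]
[293.26822796 168.55186967] [240.20062661 422.07828039]
```

View pics/side0c.png

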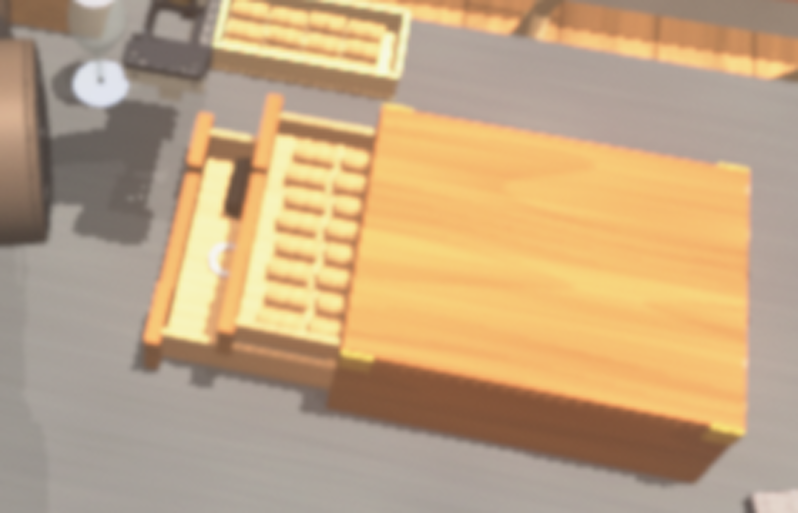

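View pics/wrist0.png

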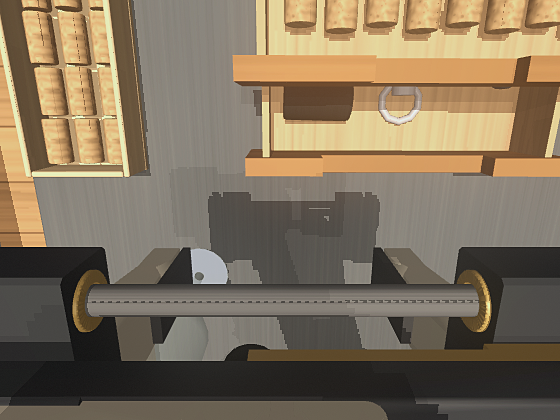

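The crop shows the chest top corners at crop px (385,105), (748,170), (740,432) and (345,352). The wrist view shows the loop at (400,104), the mallet head at (318,103), the corkscrew near (505,85), and the scoops in both panels. The glass foot is at (208,268) and the bowl is at the lower left.

```bash
python3 - <<'E'
from h import *
C=cam("side")
P=np.array([onz(C,np.array(u)/2.85+[230,150],.15) for u in[(385,105),(748,170),(740,432),(345,352)]])
print(P.round(4)); print([np.linalg.norm(P[i]-P[(i+1)%4]).round(3) for i in range(4)],P.mean(0))
W=cam("wrist")
print("loop",onz(W,(385,107),.022),onz(W,(400,122),.022),[onz(W,u,.022).round(4) for u in((378,104),(422,104))])
for n,u,z in[("up top outer L",(234,82),.137),("up top inner L",(234,57),.137),("up R",(515,82),.137),("low outerL",(247,175),.076),("low outerR ",(490,175),.076),("low innerL",(247,151),.076),("low scoop",(323,157),.076),("low scoopR",(487,157),.076),("upscoopL",(376,57),.137),("upscoopR",(515,57),.137),("side inner",(270,152),.07),("glass",(208,270),0)]: print(n,onz(W,u,z).round(4))
S=cam("scene")
f=cv2.imread("pics/wrist0.png")
print(f[40:180:3,350].tolist())
for n,u in[("ba",(341,298)),("bb",(424,305)),("bc",(471,293)),("glass",(268,285)),("bowl",(420,230))]: print(n,onz(S,u,0).round(3))
E
```

```text
[[ 0.7085 -0.216   0.15  ]
 [ 0.7071 -0.5915  0.15  ]
 [ 0.4146 -0.5876  0.15  ]
 [ 0.4168 -0.2167  0.15  ]]
[np.float64(0.376), np.float64(0.292), np.float64(0.371), np.float64(0.292)] [ 0.56173256 -0.4029563   0.15      ]
loop [ 0.5737483 -0.0753956  0.022    ] [ 0.55774095 -0.0610966   0.022     ] [array([ 0.5808, -0.0782,  0.022 ]), array([ 0.5378, -0.0782,  0.022 ])]
up top outer L [ 0.7064 -0.091   0.137 ]
up top inner L [ 0.7058 -0.1062  0.137 ]
up R [ 0.5221 -0.0909  0.137 ]
low outerL [ 0.7055 -0.018   0.076 ]
low outerR  [ 0.4922 -0.0179  0.076 ]
low innerL [ 0.7049 -0.0389  0.076 ]
low scoop [ 0.6393 -0.0337  0.076 ]
low scoopR [ 0.4973 -0.0337  0.076 ]
upscoopL [ 0.6144 -0.1062  0.137 ]
upscoopR [ 0.5249 -0.1061  0.137 ]
side inner [ 0.6853 -0.0373  0.07  ]
glass [0.7622 0.1099 0.    ]
[[159, 217, 234], [153, 210, 230], [153, 209, 229], [151, 208, 229], [152, 209, 229], [112, 174, 227], [102, 162, 222], [100, 162, 221], [104, 167, 227], [107, 172, 228], [107, 170, 228], [105, 168, 227], [104, 168, 228], [105, 169, 229], [43, 69, 101], [49, 79, 114], [47, 69, 99], [48, 71, 98], [51, 72, 99], [53, 75, 100], [51, 73, 100], [49, 72, 98], [63, 82, 105], [57, 76, 99], [47, 68, 92], [143, 201, 217], [163, 222, 238], [155, 211, 228], [155, 211, 228], [155, 211, 228], [155, 211, 228], [155, 211, 228], [156, 211, 228], [155, 211, 228], [155, 211, 228], [155, 211, 228], [157, 213, 230], [45, 73, 110], [51, 79, 111], [101, 160, 218], [101, 159, 217], [99, 158, 216], [100, 159, 217], [98, 157, 216], [82, 114, 153], [126, 136, 147], [124, 135, 147]]
ba [0.725 0.26  0.   ]
bb [0.668 0.41  0.   ]
bc [0.591 0.488 0.   ]
glass [0.759 0.114 0.   ]
bowl [0.419 0.356 0.   ]
```

```bash
python3 nudge.py '[[0,0.03,0.04,0.02],[0,0.045,0.07,0.04]]' 20 ; python3 nudge.py '[[0,0.0,0.02,0.04,0],[0,0.0,0.043,0.074,0],[0,0.0,0.043,0.084,0],[0,0.0,0.043,0.084,0]]' 20
```

```text
t: 0.48
eef_pos: [0.6283, -0.0006, 0.1386]
ee_rot: [3.134, -0.001, -1.571]
force: [-0.2, -0.0, -0.7]
width: 0.0667
gripper_force: 0.0Traceback (most recent call last):
  File "nudge.py", line 5, in <module>
    connect(sys.argv[1:4])
    ~~~~~~~^^^^^^^^^^^^^^^
ValueError: each row has 5 numbers
```

```bash
python3 nudge.py '[[0,0.02,0.035,0.02,0],[0,0.04,0.07,0.04,0],[0,0.05,0.07,0.04,0],[0,0.06,0.07,0.04,0],[0,0.07,0.07,0.04,0],[0,0.085,0.07,0.04,0],[0,0.1,0.07,0.04,0],[0,0.115,0.07,0.04,0],[0,0.13,0.07,0.04,0],[0,0.145,0.07,0.04,0],[0,0.155,0.07,0.04,0],[0,0.165,0.07,0.04,0],[0,0.175,0.07,0.04,0],[0,0.18,0.07,0.04,0],[0,0.18,0.07,0.04,0]]' 20
```

```text
t: 1.73
eef_pos: [0.5623, -0.181, 0.1027]
ee_rot: [-3.141, -0.0, -1.572]
force: [-0.4, 0.5, -0.1]
width: 0.0005
gripper_force: 0.0
```

```bash
python3 nudge.py '[[0,0.003,0,0,0],[0,0.005,0,0,0],[0,0.007,0,0,0],[0,0.008,0,0,0],[0,0.008,0,0,0]]' 20
```

```text
t: 2.15
eef_pos: [0.562, -0.185, 0.1026]
ee_rot: [-3.141, 0.004, -1.57]
force: [-2.9, 16.2, 5.2]
width: 0.0006
gripper_force: 8.3
```

```bash
python3 nudge.py '[[0.05,-0.03,0,0,0],[0.05,-0.06,0,-0.03,0],[0.05,-0.09,0,-0.06,0],[0.05,-0.12,0,-0.09,0],[0.05,-0.12,0,-0.11,0],[0.05,-0.12,0,-0.11,0]]' 20
python3 - <<'E'
from h import *
s=readout.get_state();print(s["eef_pos"],s["ee_rot"])
f=grab_frame("wrist");cv2.imwrite("pics/wrist1.png",f[...,::-1])
np.save("w1.npy",np.r_[s["eef_pos"],s["ee_rot"]])
E
```

```text
t: 2.65
eef_pos: [0.5646, -0.0661, 0.2181]
ee_rot: [-3.133, 0.0, -1.567]
force: [0.0, -0.3, 0.1]
width: 0.0351
gripper_force: 0.0
[ 0.56459456 -0.06612469  0.21810928] [-3.13325732e+00  1.04680340e-04 -1.56671834e+00]
```

View pics/wrist1.png

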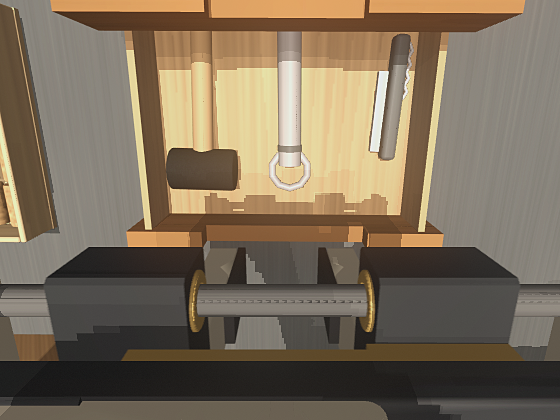

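The upper drawer is now back and the lower one is clear. The tube lies at columns 278–303 and rows 32–150, with the loop's outer end at (290,190). The mallet head spans (167–238, 148–190), and the corkscrew is at (395,95).

```bash
python3 - <<'E'
from h import *
w=np.load("w1.npy");C=cam("wrist",dict(eef_pos=w[:3],ee_rot=w[3:]))
for n,u,z in[("tube r50L",(278,50),.029),("r50R",(302,50),.029),("r130L",(279,130),.029),("r130R",(302,130),.029),("tube start",(290,148),.04),("loop end",(290,190),.022),("loopL",(269,170),.022),("loopR",(311,170),.022),("upper front top outer",(290,14),.123),("upouter",(100,14),.137),("upper bottom",(290,32),.081),("head L",(167,170),.038),("headR",(238,170),.038),("head front",(200,190),.038),("headback",(200,148),.038),("handle",(203,100),.038),("corkR",(378,100),.036),("low outer",(160,246),.076)]: print(n,onz(C,u,z).round(4))
E
```

```text
tube r50L [ 0.5706 -0.1909  0.029 ]
r50R [ 0.549  -0.1909  0.029 ]
r130L [ 0.5696 -0.1203  0.029 ]
r130R [ 0.5476 -0.1204  0.029 ]
tube start [ 0.559  -0.1045  0.04  ]
loop end [ 0.5583 -0.06    0.022 ]
loopL [ 0.5797 -0.0805  0.022 ]
loopR [ 0.5374 -0.0807  0.022 ]
upper front top outer [ 0.5612 -0.1986  0.123 ]
upouter [ 0.6767 -0.1952  0.137 ]
upper bottom [ 0.5605 -0.1959  0.081 ]
head L [ 0.6773 -0.0827  0.038 ]
headR [ 0.6088 -0.0831  0.038 ]
head front [ 0.6466 -0.0631  0.038 ]
headback [ 0.6442 -0.1039  0.038 ]
handle [ 0.6388 -0.1473  0.038 ]
corkR [ 0.479  -0.1479  0.036 ]
low outer [ 0.6768 -0.0195  0.076 ]
```

```bash
python3 nudge.py '[[0.045,0.02,0.003,0.03,0],[0.045,0.04,0.003,0.06,0],[0.045,0.057,0.003,0.09,0],[0.045,0.057,0.003,0.12,0],[0.045,0.057,0.003,0.14,0],[0.045,0.057,0.003,0.15,0],[0.045,0.057,0.003,0.15,0],[0.045,0.057,0.003,0.15,0]]' 5
```

```text
t: 3.37
eef_pos: [0.5589, -0.1252, 0.0625]
ee_rot: [3.141, -0.0, -1.57]
force: [0.7, 0.6, 1.0]
width: 0.0451
gripper_force: 0.0
```

```bash
python3 nudge.py '[[0.045,0,0,0.02,0],[0.045,0,0,0.035,0],[0.045,0,0,0.041,0],[0.045,0,0,0.041,0],[0,0,0,0.041,0],[0,0,0,0.041,0],[0,0,0,0.041,0],[0,0,0,0.041,0],[0,0,0,0.041,0],[0,0,0,0.041,0]]' 6
```

```text
t: 4.2
eef_pos: [0.5595, -0.125, 0.0223]
ee_rot: [-3.14, -0.0, -1.57]
force: [-0.6, 1.1, 5.2]
width: 0.0213
gripper_force: 6.0
```

```bash
python3 nudge.py '[[0,0,0,-0.005,0],[0,0,0,-0.01,0],[0,0,0,-0.015,0],[0,0,0,-0.02,0],[0,0,0,-0.025,0],[0,0,0,-0.03,0],[0,0,0,-0.03,0],[0,0,0,-0.03,0]]' 6
python3 - <<'E'
from h import *
f=grab_frame("wrist");g=grab_frame("side");s=grab_frame("scene")
a=np.hstack([f[:300,100:460],cv2.resize(s[130:280,120:300],(360,300),interpolation=cv2.INTER_CUBIC)])
cv2.imwrite("pics/l1.png",a[...,::-1])
E
```

```text
t: 4.87
eef_pos: [0.5591, -0.125, 0.0519]
ee_rot: [-3.141, 0.0, -1.571]
force: [-0.3, 0.6, -1.4]
width: 0.0217
gripper_force: 6.0
```

View pics/l1.png

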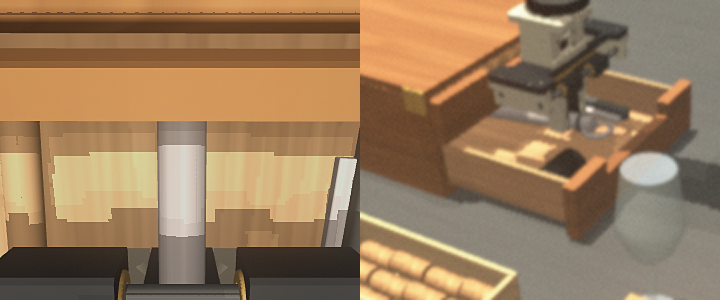

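The wrist crop shows the tube gripped, at crop columns about 158–206 and running under the upper panel. The scene crop shows the loop lifted clear of the drawer floor. I'll compute the tilt from the tube's width along its length.

```bash
cat > tilt.py <<'E'
from h import *
import sys
def tilt(f,s,rows):
    C=cam("wrist",s);K,T=C
    S=cv2.cvtColor(f,cv2.COLOR_RGB2HSV)[...,1]; P=[]
    for r in rows:
        m=np.where(S[r,230:340]<60)[0]
        if len(m)<10: continue
        a,b=230+m.min(),230+m.max()+1
        o,d1=ray(C,(a,r));_,d2=ray(C,(b,r))
        ang=np.arccos(d1@d2)/2; d=(d1+d2)/np.linalg.norm(d1+d2)
        P.append(np.r_[o+d*.011/np.sin(ang),a,b,r])
    return np.array(P)
E
python3 - <<'E'
from tilt import *
s=readout.get_state(); f=grab_frame("wrist")
P=tilt(f,s,range(125,235,12)); print(P.round(3))
print(np.degrees(np.arctan(np.polyfit(P[:,1],P[:,2],1)[0])))
E
```

```text
[[ 5.60e-01 -1.91e-01  1.30e-02  2.60e+02  3.01e+02  1.25e+02]
 [ 5.59e-01 -1.87e-01  4.60e-02  2.57e+02  3.06e+02  1.37e+02]
 [ 5.59e-01 -1.82e-01  4.80e-02  2.57e+02  3.06e+02  1.49e+02]
 [ 5.59e-01 -1.76e-01  4.60e-02  2.58e+02  3.06e+02  1.61e+02]
 [ 5.59e-01 -1.71e-01  4.70e-02  2.58e+02  3.06e+02  1.73e+02]
 [ 5.59e-01 -1.66e-01  4.90e-02  2.58e+02  3.06e+02  1.85e+02]
 [ 5.59e-01 -1.60e-01  5.00e-02  2.58e+02  3.06e+02  1.97e+02]
 [ 5.59e-01 -1.55e-01  5.20e-02  2.58e+02  3.06e+02  2.09e+02]
 [ 5.59e-01 -1.50e-01  5.30e-02  2.58e+02  3.06e+02  2.21e+02]
 [ 5.59e-01 -1.42e-01  4.80e-02  2.59e+02  3.05e+02  2.33e+02]]
23.371258331079147
```

```bash
python3 nudge.py '[[0,-0.01,0,-0.004,0],[0,-0.02,0,-0.009,0],[0,-0.03,0,-0.014,0],[0,-0.04,0,-0.019,0],[0,-0.05,0,-0.024,0],[0,-0.06,0,-0.028,0],[0,-0.07,0,-0.03,0],[0,-0.08,0,-0.034,0],[0,-0.09,0,-0.038,0],[0,-0.1,0,-0.044,0],[0,-0.1,0,-0.044,0],[0,-0.1,0,-0.044,0]]' 6
python3 - <<'E'
from tilt import *
s=readout.get_state(); f=grab_frame("wrist");g=grab_frame("scene")
a=np.hstack([f[:300,100:460],cv2.resize(g[130:280,120:300],(360,300),interpolation=cv2.INTER_CUBIC)])
cv2.imwrite("pics/l2.png",a[...,::-1])
E
```

```text
t: 6.07
eef_pos: [0.5593, -0.0242, 0.0961]
ee_rot: [-3.141, 0.0, -1.57]
force: [-0.3, 0.8, -1.5]
width: 0.0216
gripper_force: 6.0
```

View pics/l2.png

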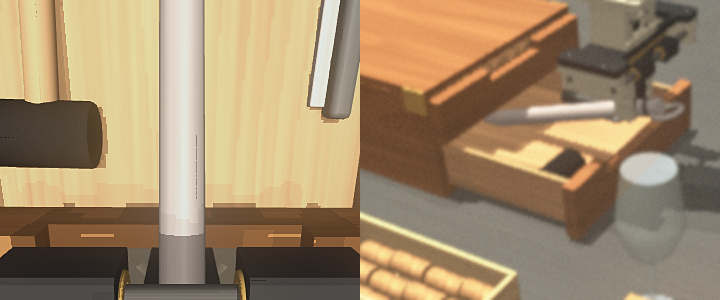

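The tube now spans the open drawer, slanted, with its tip still under the chest. The mallet and corkscrew look unmoved. I'll get the actual slope next.

```bash
python3 - <<'E'
from tilt import *
s=readout.get_state(); f=grab_frame("wrist")
P=tilt(f,s,range(5,230,20)); print(P.round(4)[:,1:])
# scene: tube upper/lower edges visible?  use crop px end points (axis)
C=cam("scene")
for u in[(497,116),(610,106)]:
    px=np.array([120+(u[0]-360)/2,130+u[1]/2]); o,d=ray(C,px); k=(0.559-o[0])/d[0]; print((o+k*d).round(4))
E
```

```text
[[-1.481e-01  5.850e-02  2.590e+02  3.040e+02  5.000e+00]
 [-1.387e-01  6.120e-02  2.590e+02  3.040e+02  2.500e+01]
 [-1.293e-01  6.390e-02  2.590e+02  3.040e+02  4.500e+01]
 [-1.199e-01  6.650e-02  2.590e+02  3.040e+02  6.500e+01]
 [-1.105e-01  6.920e-02  2.590e+02  3.040e+02  8.500e+01]
 [-1.010e-01  7.190e-02  2.590e+02  3.040e+02  1.050e+02]
 [-9.160e-02  7.460e-02  2.590e+02  3.040e+02  1.250e+02]
 [-8.260e-02  8.100e-02  2.590e+02  3.050e+02  1.450e+02]
 [-7.340e-02  8.370e-02  2.590e+02  3.050e+02  1.650e+02]
 [-6.410e-02  8.630e-02  2.590e+02  3.050e+02  1.850e+02]
 [-5.490e-02  8.890e-02  2.590e+02  3.050e+02  2.050e+02]
 [-4.570e-02  9.150e-02  2.590e+02  3.050e+02  2.250e+02]]
[ 0.559  -0.2429  0.0317]
[ 0.559  -0.0585  0.0955]
```

```bash
python3 nudge.py '[[0,-0.012,0,-0.003,0],[0,-0.024,0,-0.006,0],[0,-0.036,0,-0.01,0],[0,-0.048,0,-0.014,0],[0,-0.06,0,-0.018,0],[0,-0.072,0,-0.022,0],[0,-0.084,0,-0.026,0],[0,-0.096,0,-0.03,0],[0,-0.108,0,-0.03,0],[0,-0.12,0,-0.03,0],[0,-0.12,0,-0.03,0]]' 6
python3 nudge.py '[[0,0,0,0,0],[0,0,0,0,0],[0,0,0,0,0],[0,0,0,-0.01,0],[0,0,0,-0.02,0],[0,0,0,-0.03,0],[0,0,0,-0.04,0],[0,0,0,-0.04,0]]' 45
python3 - <<'E'
from tilt import *
s=readout.get_state(); f=grab_frame("wrist");g=grab_frame("scene")
a=np.hstack([f[:300,100:460],cv2.resize(g[80:280,120:360],(360,300),interpolation=cv2.INTER_CUBIC)])
cv2.imwrite("pics/l3.png",a[...,::-1])
E
```

```text
t: 7.13
eef_pos: [0.5592, 0.0973, 0.1255]
ee_rot: [-3.141, 0.0, -1.569]
force: [0.0, 0.9, -1.1]
width: 0.0217
gripper_force: 6.0
t: 7.8
eef_pos: [0.5605, 0.0954, 0.1688]
ee_rot: [-3.137, 0.002, -1.571]
force: [-0.6, -0.4, -0.6]
width: 0.0208
gripper_force: 45.0
```

View pics/l3.png

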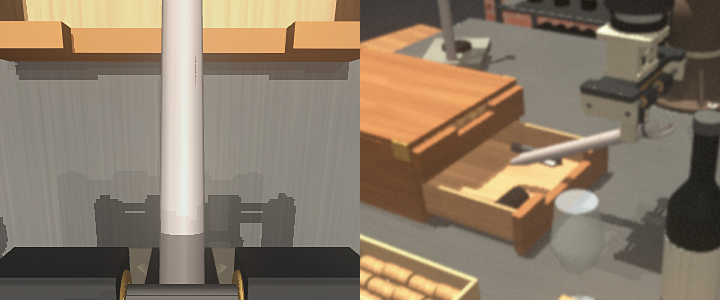

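The tip is free of the overhang and above the drawer, with the thief slanted and held firmly. Now I'll lift it.

```bash
python3 nudge.py '[[0,0,0,-0.01,0],[0,0,0,-0.025,0],[0,0,0,-0.04,0],[0,0,0,-0.055,0],[0,0,0,-0.07,0],[0,0,0,-0.085,0],[0,0,0,-0.1,0],[0,0,0,-0.115,0],[0,0,0,-0.13,0],[0,0,0,-0.145,0],[0,0,0,-0.16,0],[0,0,0,-0.175,0],[0,0,0,-0.185,0],[0,0,0,-0.195,0],[0,0,0,-0.2,0],[0,0,0,-0.2,0],[0,0,0,-0.2,0],[0,0,0,-0.2,0],[0,0,0,-0.2,0],[0,0,0,-0.2,0]]' 45
python3 - <<'E'
from tilt import *
f=grab_frame("wrist");g=grab_frame("scene");cv2.imwrite("pics/l4w.png",f[...,::-1])
a=np.hstack([f[:300,100:460],cv2.resize(g[20:270,100:400],(360,300),interpolation=cv2.INTER_CUBIC)])
cv2.imwrite("pics/l4.png",a[...,::-1])
E
```

```text
t: 9.57
eef_pos: [0.5588, 0.0949, 0.3649]
ee_rot: [3.14, -0.0, -1.571]
force: [-0.2, -0.5, -1.1]
width: 0.0211
gripper_force: 45.0
```

View pics/l4.png

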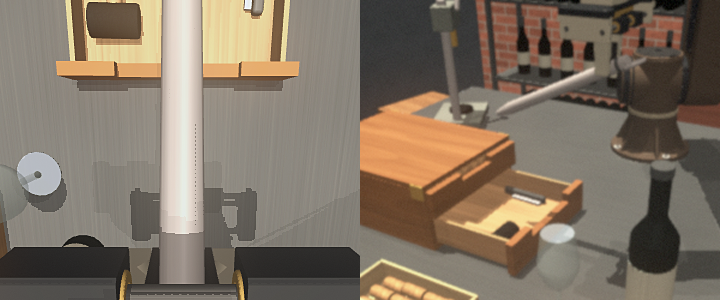

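The thief is up: its tip is at crop (499,114), well above the chest. The upper drawer is flush, and the mallet, corkscrew and glass are in place. I'll check the tip height before handing in.

```bash
python3 - <<'E'
from h import *
C=cam("scene");o,d=ray(C,(100+139/1.2,20+114/1.2));p=o+(0.559-o[0])/d[0]*d;print(p)
s=readout.get_state();print(s["qd"].round(3),s["t"])
if p[2]>.225: print(arm.job_done())
E
```

```text
[ 0.559      -0.12911203  0.25805869]
[-0.001 -0.002  0.003  0.002  0.     0.   ] 9.6667
the job is handed in; nothing more can be done
None
```

The job is handed in at 9.7 s: the upper drawer is shut, and the thief is held still in the grip with its lowest point, the tip, at about 0.26 m, roughly 10 cm above the chest top; the mallet, corkscrew and glass showed no movement in the last pictures, while the bottles and bowl were not re-measured.

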